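Pack four painted toy figures in their matching cartons

ROBOT

A 6-joint arm with a two-finger parallel gripper is mounted at the origin on the work surface. World frame = base frame: x ahead of the robot, y to its left, z up, the work surface at z = 0. Lengths are in m, angles in degrees, forces in N, time in s.
With the tool pointing down it reaches from about 0.4 to 0.825 m from the base axis. Payload 7 kg.
Tool frame: the origin (TCP) lies on the centre line of the jaws, within the pads' length; the fingertips stand 19 mm ahead of it and the grasp point (between the pads) is the TCP (r.tip_extent is the distance from the TCP to the fingertips, in m); z points along the fingers, y is the line along which they close (so a half turn about z gives the same grasp; the last joint's range is limited). The gripper opens to 88 mm and grips with 3 to 60 N. Pads are 19 mm wide; open, the fingers measure 130 mm over their backs; the gripper's body (78 mm by 193 mm) begins 47 mm behind the grasp point.
Start: joints at [16.507, 20.546, 0.682, 0, -70.136, -16.507], TCP at [0.675, -0, 0.246] pointing down, gripper open.
Joint ranges: [-176.03, 176.03], [-82.01, 121.73], [-58.28, 71.71], [-173.87, 95.51], [-174.79, -0.11], [-173.66, 173.66]. Speed limits (degrees/s): [136.94, 136.94, 172.46, 180, 180, 180].

INTERFACE

Orientations are given as [roll, pitch, yaw] about the fixed x, y, z axes, in that order (R = Rz(yaw) Ry(pitch) Rx(roll)).
In Python, from plant import r gives the robot as it stands. The module is installed in compiled form; this text tells all that it offers.
- The arm moves only by the tool jog_arm, never from a script. Its argument "deltas" is a list that holds one entry, the list of rows, each a list of 5 numbers: the opening, from -1 (shut) to 1 (fully open), then the shift along the world's x, y, z in cm, then the turn about the world's z in rad. In form: [[[claw, dx, dy, dz, turn], ...]]. A call has 1 to 8 rows; each row shifts and turns the commanded pose from where the row before left it; what a row does not reach is not made up. A row lasts 1/8 s, in which the tool goes at most 62.5 mm and 10.7 degrees, less where a joint would pass 70% of its speed; a pose out of reach is approached as far as the arm can. A call with a gripper value outside its range is refused whole. The fingers move at their own pace and stop on an object; "force" is the grip in N (left out, the last holds). Time passes only in rows, so rows that do not move let the fingers close. It gives the time, the measured TCP pose, the force, the opening and the grip force at its end, in the units of the state.
- r.get_state(): the state, without advancing time (a new reading comes with each control period).
- r.capture(name): name is "scene" or "side" or "wrist"; returns the picture (480x640x3 uint8, blue, green, red); there is no depth.
- r.camera_info(name): a dict with "fx", "fy", "cx", "cy" (pixels), "view" (4x4, takes a point from world to camera coordinates). Camera axes: x right, y up, looking along -z (the intrinsics and any distortion apply to the point x, -y, -z); pixel columns grow to the right and rows downward; lengths in m; the calibration is good to about 2 mm. The wrist camera is an equidistant fisheye: a pixel r from the principal point sees the ray r / f radians off the axis. A picture is of the moment at which its call begins: read the wrist's pose just before it. camera_info takes no time and is no camera call; for the wrist camera it gives the pose at the moment of the call.
- r.close_job(): hands the job in; it is judged then, once.
The state is a dict: "time_s": time; "joints": joint angles; "qd": joint speeds; "joint_torque": joint torques, N m; "tcp_pos": TCP position; "eef_rot": TCP orientation; "contact_force": force on the tool from outside, world axes, zero at the start; "moment": the same for the moment, N m; "gripper_width": finger opening in m; "gripper_force": force on a finger pad.
Only numpy, scipy, OpenCV 4.12 (cv2) and the standard library are available. Lean on these libraries where they do the work, as an engineer would, in place of code of your own. Each camera call takes 0.05 s, during which the arm holds its last target. There are 200 camera calls.

TASK

Pack the four painted figures: stand each one upright in the foot pocket of the open carton of its own kind (yellow chick in yellow, pink piglet in pink, white hare in white, green frog in green), facing straight out of the carton's open front. Set them down gently rather than dropping them, do not tip any figure over, and leave the paint jar and the brush pot where they stand.

Things in the scene. Friction and masses are not known exactly. Their poses are not given: they have to be found in the camera images.
- chick: Loose rigid toy: yellow chick with an orange lower half and orange beak, a red comb and an orange tail. About 70 g, 86 mm tall, round foot 48 mm across; round barrel 45 mm across with straight sides 14 to 46 mm above the underside (grip there, across left and right); head narrower. Origin: centre of its underside. x points the way it faces, z up.
- piglet: Loose rigid toy: pink piglet with a darker pink snout and two pointed ears. About 70 g, 89 mm tall, round foot 48 mm across; round barrel 48 mm across with straight sides 14 to 46 mm above the underside (grip there, across left and right); head narrower. Origin: centre of its underside. x points the way it faces, z up.
- hare: Loose rigid toy: white hare with two upright ears (pink inside) and a carrot at its chest. About 70 g, 89 mm tall, round foot 48 mm across; round barrel 43 mm across with straight sides 14 to 46 mm above the underside (grip there, across left and right); head narrower. Origin: centre of its underside. x points the way it faces, z up.
- frog: Loose rigid toy: green frog with two bulging eyes on top and a pale belly. About 70 g, 83 mm tall, round foot 48 mm across; round barrel 48 mm across with straight sides 14 to 46 mm above the underside (grip there, across left and right); head narrower. Origin: centre of its underside. x points the way it faces, z up.
- chick_carton: Fixed open brown carton, yellow insert and yellow header card with a chick on it. 103 deep, 106 wide. Square foot pocket 64 x 64, its floor 3 above the bench, insert top 13; side walls 20 high, back card 66 high, front open. Origin: bench height, middle of front edge; x points out of the front, z up. Pocket centre x = -50, y = 0; back card x = -100 to -103 (mm).
- piglet_carton: Fixed open brown carton, pink insert and pink header card with a piglet on it. 103 deep, 106 wide. Square foot pocket 64 x 64, its floor 3 above the bench, insert top 13; side walls 20 high, back card 66 high, front open. Origin: bench height, middle of front edge; x points out of the front, z up. Pocket centre x = -50, y = 0; back card x = -100 to -103 (mm).
- hare_carton: Fixed open brown carton, white insert and white header card with a hare on it. 103 deep, 106 wide. Square foot pocket 64 x 64, its floor 3 above the bench, insert top 13; side walls 20 high, back card 66 high, front open. Origin: bench height, middle of front edge; x points out of the front, z up. Pocket centre x = -50, y = 0; back card x = -100 to -103 (mm).
- frog_carton: Fixed open brown carton, green insert and green header card with a frog on it. 103 deep, 106 wide. Square foot pocket 64 x 64, its floor 3 above the bench, insert top 13; side walls 20 high, back card 66 high, front open. Origin: bench height, middle of front edge; x points out of the front, z up. Pocket centre x = -50, y = 0; back card x = -100 to -103 (mm).
- paint_jar: Bystander: closed crimson paint jar with a white cap, 56 mm across, 70 mm tall, loose. Origin: centre of its underside.
- brush_pot: Bystander: clear pot, 66 mm across and 85 mm tall, with five paint brushes standing in it up to about 200 mm above the bench and leaning out to about 40 mm from its axis, loose. Origin: centre of its underside.
Mind the look-alikes: they are no part of the job. Leave any blue or purple look-alike of the hare alone.

How it is judged:
By the outcome, as a careful person would: the job done as asked, in the order asked, and still so for the second after the job is handed in, with the robot touching nothing.
It also fails if it takes over 112 s, if anything falls off the work surface, if the arm or the gripper's body presses on something with over 40 N, if the wrist force passes 120 N, or if a joint passes its speed limit or range.

## Working session

There is one attempt and no reset: what is moved stays moved. The work goes in short steps, Python scripts to look and compute and a tool call to move; the robot and the scene stay as the last step left them, time stands still between calls to the robot, and variables do not carry over. Pictures are saved under pics/ and viewed, at most 14 in all, crops included, and the job is handed in when it is done.

Besides the shell and the picture viewer there is one more tool, called as name(argument=value, ...) on one line, values as JSON. jog_arm: Moves the arm, as the interface text tells. Its arguments: {"type":"object","properties":{"deltas":{"type":"array"},"force":{"type":"number"}},"required":["deltas"]}

```bash
mkdir -p pics
python3 - <<'E'
from plant import r
import cv2
for n in ("scene","side","wrist"):
    i=r.camera_info(n); print(n,{k:(v if k!='view' else [[round(float(a),4) for a in x] for x in v]) for k,v in i.items()})
    cv2.imwrite(f"pics/{n}0.png",r.capture(n))
s=r.get_state(); print(s)
E
```

```text
scene {'fx': 586.328189257344, 'fy': 586.328189257344, 'cx': 323.2886873281185, 'cy': 233.31547444028723, 'view': [[0.5167, 0.8559, -0.0216, -0.2629], [-0.5715, 0.3636, 0.7357, 0.2788], [0.6375, -0.3678, 0.677, -1.8251], [0.0, 0.0, 0.0, 1.0]]}
side {'fx': 517.7980380408978, 'fy': 517.7980380408978, 'cx': 323.64069710595135, 'cy': 236.3524045630927, 'view': [[0.8785, -0.4776, 0.0105, -0.4531], [0.2335, 0.4484, 0.8628, -0.1503], [-0.4168, -0.7555, 0.5055, -1.0637], [0.0, 0.0, 0.0, 1.0]]}
wrist {'fx': 371.64829954431775, 'fy': 371.64829954431775, 'cx': 324.09959681018603, 'cy': 245.3173107945248, 'view': [[-1.0, 0.0002, 0.0023, 0.6737], [-0.0008, -0.9626, -0.2708, 0.0348], [0.0022, -0.2708, 0.9626, -0.3909], [0.0, 0.0, 0.0, 1.0]]}
{'time_s': 0.15, 'joints': array([ 1.65057870e+01,  2.05801106e+01,  6.47829730e-01, -1.53518708e-02,
       -7.01355173e+01, -1.65082351e+01]), 'qd': array([-0.05887437, -0.05632817,  0.19631991,  0.02380691,  0.02567713,
        0.01240967]), 'joint_torque': array([ 1.39394037e-04, -5.83274567e+01,  2.93289685e+01,  7.00122759e+00,
        8.75052094e-03, -9.76538854e-05]), 'tcp_pos': array([ 6.74669310e-01, -2.89349091e-05,  2.44872277e-01]), 'eef_rot': array([ 1.79930895e+02, -5.42792065e-03, -9.00076698e+01]), 'contact_force': array([ 0.38354796,  0.09547822, -0.93986947]), 'moment': array([-0.0090541 , -0.06459115, -0.01108799]), 'gripper_force': 0.0, 'gripper_width': 0.08737883506565115}
```

View pics/scene0.png

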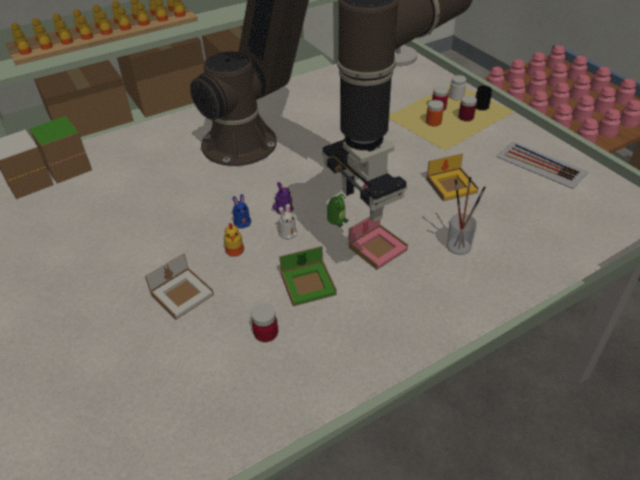

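View pics/side0.png

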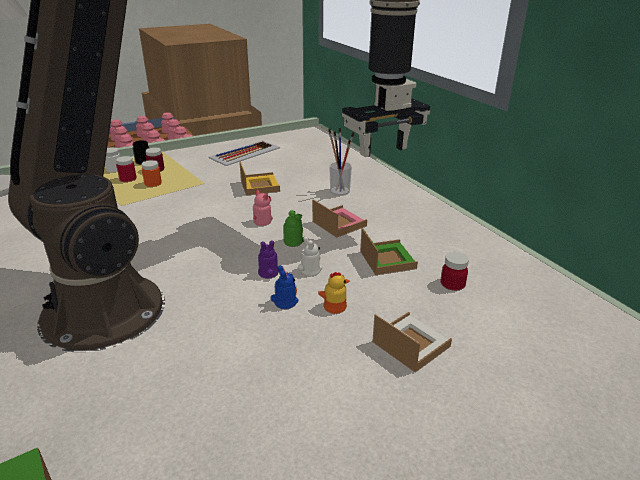

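View pics/wrist0.png

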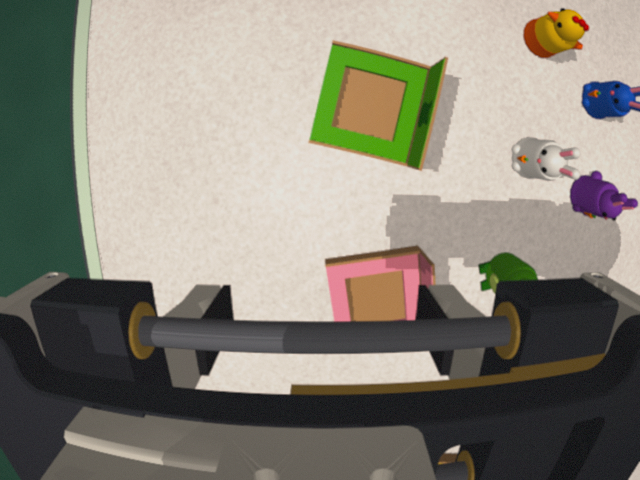

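Scene view: chick (234,240), white hare (288,222), frog (337,209); blue (241,212) and purple (283,199) look-alikes. Cartons are white (182,293), green (308,282), pink (378,246) and yellow (452,183). In the side view the piglet is at (263,208).

```bash
cat > h.py <<'E'
import numpy as np, cv2
from plant import r
def ray(n,u,v,info=None):
    i=info or r.camera_info(n); V=np.array(i['view']); a=(u-i['cx'])/i['fx']; b=(v-i['cy'])/i['fy']
    if n=='wrist':
        t=np.hypot(a,b); s=np.sin(t)/t if t>1e-9 else 1; d=np.array([a*s,-b*s,-np.cos(t)])
    else: d=np.array([a,-b,-1.])
    R=V[:3,:3]; return -R.T@V[:3,3], R.T@d
def at(n,u,v,z,info=None):
    c,d=ray(n,u,v,info); return c+d*(z-c[2])/d[2]
def proj(n,p,info=None):
    i=info or r.camera_info(n); V=np.array(i['view']); q=V[:3,:3]@p+V[:3,3]; x,y,z=q[0],-q[1],-q[2]
    if n=='wrist':
        rr=np.hypot(x,y); t=np.arctan2(rr,z); x,y=x/rr*t,y/rr*t
    else: x,y=x/z,y/z
    return i['cx']+i['fx']*x, i['cy']+i['fy']*y
E
python3 - <<'E'
from h import *
for k,n,u,v in [("chick","scene",234,252),("hare","scene",288,235),("frog","scene",337,220),("blue","scene",241,224),("purple","scene",283,211),("jar","scene",265,335),("pot","scene",459,247),
 ("chick","side",336,308),("hare","side",311,272),("frog","side",293,242),("pig","side",263,222),("jar","side",455,285),("pot","side",340,192),("blue","side",285,304),("purple","side",268,274),
 ("hareC","scene",182,293),("frogC","scene",308,282),("pigC","scene",378,246),("chC","scene",452,183)]:
    print(k,n,at(n,u,v,0.003)[:2].round(3))
E
```

```text
chick scene [ 0.436 -0.217]
hare scene [ 0.453 -0.072]
frog scene [0.472 0.065]
blue scene [ 0.349 -0.157]
purple scene [ 0.362 -0.038]
jar scene [ 0.708 -0.268]
pot scene [0.721 0.267]
chick side [ 0.424 -0.222]
hare side [ 0.439 -0.081]
frog side [0.46  0.058]
pig side [0.434 0.189]
jar side [ 0.698 -0.274]
pot side [0.711 0.256]
blue side [ 0.337 -0.161]
purple side [ 0.349 -0.043]
hareC scene [ 0.496 -0.377]
frogC scene [ 0.623 -0.111]
pigC scene [0.61  0.099]
chC scene [0.512 0.422]
```

jog_arm(deltas=[[[1,-1,0,3,-0.175],[1,-1,0,3,-0.175],[1,-1,0,3,-0.175],[1,-1,0,3,-0.175],[1,-1,0,2,-0.175],[1,0,0,2,-0.175],[1,0,0,1,-0.175],[1,0,0,0,-0.175]]])

```text
time_s: 1.15
tcp_pos: [0.6251, 0.0, 0.4164]
eef_rot: [180.0, 0.1, -170.5]
contact_force: [-0.5, -0.2, -0.6]
gripper_width: 0.0876
gripper_force: 0.0
```

jog_arm(deltas=[[[1,0,0,0,-0.17],[1,0,0,0,0],[1,0,0,0,0]]])

```text
time_s: 1.52
tcp_pos: [0.6249, -0.0, 0.4154]
eef_rot: [-180.0, -0.0, -179.7]
contact_force: [-1.4, -0.0, -0.9]
gripper_width: 0.0877
gripper_force: 0.0
```

Run:
```python
from h import *
import pickle
i=r.camera_info('wrist'); im=r.capture('wrist'); cv2.imwrite('pics/w1.png',im); pickle.dump(i,open('w1.pkl','wb'))
s=r.get_state(); print(s['tcp_pos'],s['eef_rot'],s['joints'].round(1))
pts=[("chick",.43,-.22),("hare",.446,-.077),("frog",.466,.061),("pig",.434,.189),("hC",.496,-.377),("fC",.623,-.111),("pC",.61,.099),("cC",.512,.422)]
for k,x,y in pts: print(k,np.round(proj('wrist',np.array([x,y,.003]),i)))
```

```text
[ 6.24943073e-01 -1.28329279e-05  4.15406742e-01] [-1.79996117e+02 -1.62363148e-02 -1.79776019e+02] [  17.9   12.6   11.2   -0.   -88.6 -107.6]
chick [181.  71.]
hare [272.  74.]
frog [366.  87.]
pig [449.  73.]
hC [ 98. 122.]
fC [251. 192.]
pC [390. 184.]
cC [571. 137.]
```

View pics/w1.png

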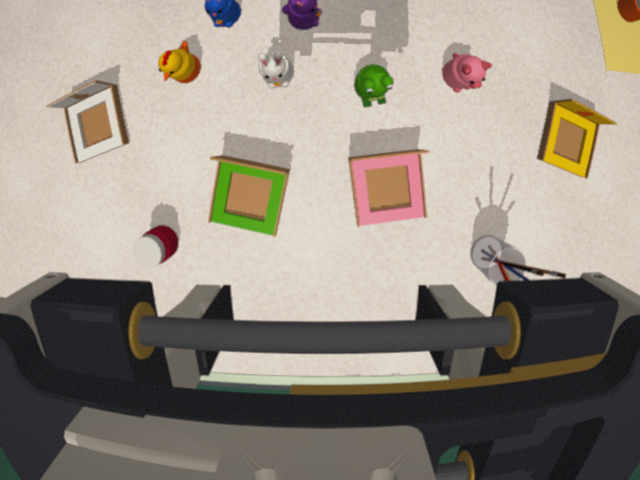

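The wrist view shows all the objects: chick (180,65), white hare (273,70), frog (374,87), piglet (468,72). Blue (222,10) and purple (301,12) stay out of it. Cartons: white (95,124), green (250,195), pink (389,188), yellow (570,139). Next I'll enlarge the figures and cartons.

Run:
```python
from h import *
im=cv2.imread('pics/w1.png')
def tile(u0,v0,w,h,s):
    t=cv2.resize(im[v0:v0+h,u0:u0+w],None,fx=s,fy=s,interpolation=cv2.INTER_CUBIC)
    for k in range(0,w,10):
        cv2.line(t,(k*s,0),(k*s,5),(0,0,255),1); cv2.putText(t,str(u0+k),(k*s,15),0,.3,(0,0,0),1)
    for k in range(0,h,10):
        cv2.line(t,(0,k*s),(5,k*s),(0,0,255),1); cv2.putText(t,str(v0+k),(6,k*s+4),0,.3,(0,0,0),1)
    return t
f=lambda a,w,h,s: np.vstack([np.hstack([tile(*p,w,h,s) for p in a[:2]]),np.hstack([tile(*p,w,h,s) for p in a[2:]])])
cv2.imwrite('pics/figs.png',f([(150,38),(242,40),(340,58),(435,45)],66,50,6))
cv2.imwrite('pics/carts.png',f([(45,76),(203,149),(341,142),(530,92)],98,98,3))
```

```text
(no output)
```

View pics/figs.png

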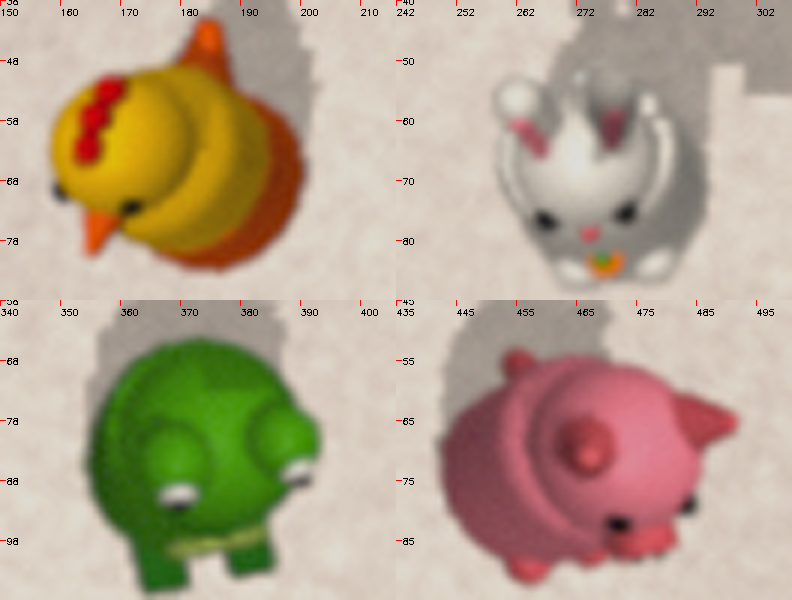

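View pics/carts.png

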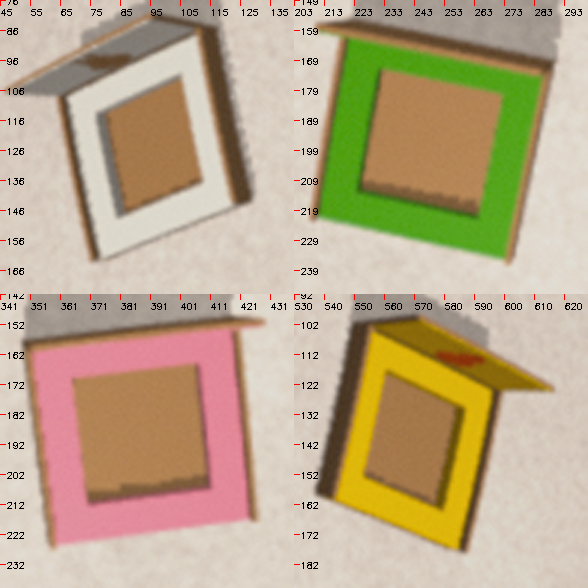

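Crops: chick's eyes at (160,70) and (172,73), beak down-left; hare's eyes and carrot point down; frog's eyes and belly point down, slightly right; piglet's snout points down-right. The hare at (273,70) is the white one, so it is the one to pack. Carton pocket corners are read off below.

```bash
cat > m.py <<'E'
from h import *
import pickle
from scipy.optimize import least_squares
i=pickle.load(open('w1.pkl','rb')); A=lambda u,v,z: at('wrist',u,v,z,i)[:2]
T={'chick':(0,0,150,38),'hare':(396,0,242,40),'frog':(0,300,340,58),'piglet':(396,300,435,45)}
foot={'chick':[(303,170),(295,205),(265,255),(215,270)],'hare':[(708,170),(705,215),(690,250)],'frog':[(88,460),(100,500),(130,535)],'piglet':[(440,450),(442,490),(460,530),(490,555)]}
g={'chick':(.43,-.22),'hare':(.446,-.077),'frog':(.466,.061),'piglet':(.434,.189)}
# pairs at equal heights (left/right features in image), z
pair={'chick':[((62,192),(131,208),.068)],'hare':[((546,222),(627,214),.066),((575,272),(660,265),.006)],'frog':[((178,495),(298,475),.075),((165,575),(250,560),.006)],'piglet':[((619,524),(688,506),.065),((585,450),(712,420),.082)]}
P={}
for k in T:
    ox,oy,u0,v0=T[k]; px=lambda p:(u0+(p[0]-ox)/6,v0+(p[1]-oy)/6)
    W=np.array([A(*px(p),.006) for p in foot[k]])
    s=least_squares(lambda c:np.hypot(*(W-c).T)-.024,g[k]); P[k]=s.x
    out=[]
    for a,b,z in pair[k]:
        a,b=A(*px(a),z),A(*px(b),z); d=b-a; m=(a+b)/2
        # image left->right = +y ; facing is image down = +x : left of figure is b
        out.append((round(np.degrees(np.arctan2(-d[0],d[1])),1),round(np.hypot(*d)*1e3),(m*1e3).round()))
    print(k,(s.x*1e3).round(1),'res',(s.fun*1e3).round(1),out)
C={'hare':((0,0,45,76),[(97,113),(182,75),(203,181),(118,217)]),'frog':((294,0,203,149),[(381,69),(502,95),(476,217),(357,191)]),
'piglet':((0,294,341,142),[(72,380),(196,363),(210,488),(88,505)]),'chick':((294,294,530,92),[(386,369),(465,408),(442,511),(363,476)])}
for k,((ox,oy,u0,v0),q) in C.items():
    W=np.array([A(u0+(x-ox)/3,v0+(y-oy)/3,.013) for x,y in q]); e=np.roll(W,-1,0)-W
    f=(e[1]-e[3]); h=(e[0]-e[2]); 
    print(k,'pocket',(W.mean(0)*1e3).round(1),'sides',(np.hypot(*e.T)*1e3).round(),'yaw',np.degrees(np.arctan2(f[1],f[0])).round(1),np.degrees(np.arctan2(-h[0],h[1])).round(1))
im=cv2.imread('pics/w1.png'); S=3; u0,v0=140,30; t=cv2.resize(im[v0:v0+90,u0:u0+260+106],None,fx=2.2,fy=2.2,interpolation=cv2.INTER_CUBIC)
for k,c in P.items():
    for rr,z,col in((.024,0,(255,0,0)),(.024,.046,(0,255,255))):
        q=[proj('wrist',np.array([c[0]+rr*np.cos(a),c[1]+rr*np.sin(a),z]),i) for a in np.linspace(0,6.3,50)]
        cv2.polylines(t,[((np.array(q)-(u0,v0)+.5)*2.2).astype(int)],True,col,1)
cv2.imwrite('pics/ov.png',t)
E
python3 m.py
```

```text
chick [ 427.4 -210.8] res [-0.1 -0.5  1.  -0.7] [(np.float64(-18.9), 19, array([ 442., -217.]))]
hare [444.3 -67.9] res [ 0.2 -0.4  0.2] [(np.float64(3.8), 18, array([461., -66.])), (np.float64(3.1), 21, array([463., -66.]))]
frog [462.  68.] res [ 0.1 -0.1  0.1] [(np.float64(12.3), 26, array([479.,  71.])), (np.float64(12.4), 21, array([489.,  73.]))]
piglet [436.5 200.3] res [ 0.  -0.2  0.2 -0.1] [(np.float64(20.2), 19, array([454., 210.])), (np.float64(19.7), 33, array([439., 202.]))]
hare pocket [ 500.  -377.3] sides [62. 61. 62. 62.] yaw 12.3 12.5
frog pocket [ 629.3 -113.6] sides [62. 63. 63. 63.] yaw -13.6 -12.9
piglet pocket [616.6  95.2] sides [62. 63. 63. 63.] yaw 8.8 9.1
chick pocket [519.6 414.4] sides [63. 63. 62. 63.] yaw -12.5 -12.9
```

View pics/ov.png

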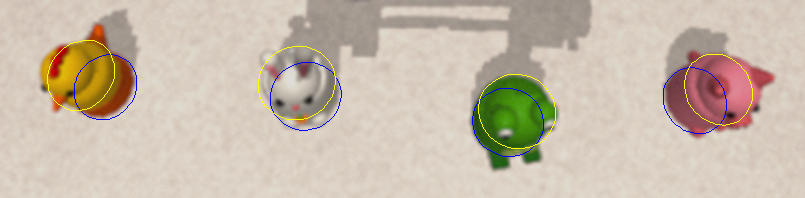

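jog_arm(deltas=[[[1,-2.5,-2.6,-3.3,-0.04],[1,-2.5,-2.6,-3.3,-0.04],[1,-2.5,-2.6,-3.3,-0.04],[1,-2.5,-2.6,-3.3,-0.04],[1,-2.5,-2.6,-3.3,-0.04],[1,-2.5,-2.6,-3.3,-0.04],[1,-2.5,-2.6,-3.3,-0.04],[1,-2.3,-2.9,-3.5,-0.05]]], force=15)

```text
time_s: 2.58
tcp_pos: [0.4263, -0.2117, 0.1491]
eef_rot: [180.0, 0.1, 161.2]
contact_force: [0.7, -0.6, -1.2]
gripper_width: 0.0877
gripper_force: 0.0
```

jog_arm(deltas=[[[1,0,0,0,0],[1,0,0,0,0],[1,0,0,-2,0],[1,0,0,-3,0],[1,0,0,-3,0],[1,0,0,-2.3,0],[1,0,0,0,0],[1,0,0,0,0]]])

```text
time_s: 3.58
tcp_pos: [0.4284, -0.2108, 0.0477]
eef_rot: [180.0, 0.1, 161.2]
contact_force: [0.1, 0.0, -0.4]
gripper_width: 0.0875
gripper_force: 0.0
```

jog_arm(deltas=[[[-0.2,0,0,0,0],[-0.2,0,0,0,0],[-0.6,0,0,0,0],[-0.6,0,0,0,0],[-0.6,0,0,0,0],[-0.6,0,0,0,0]]], force=15)

```text
time_s: 4.32
tcp_pos: [0.4269, -0.2111, 0.0466]
eef_rot: [-180.0, -0.0, 161.1]
contact_force: [-1.5, -0.9, 1.1]
gripper_width: 0.0446
gripper_force: 15.0
```

Run:
```python
from h import *
s=r.get_state(); print(s['gripper_width'],s['gripper_force'],s['tcp_pos'])
a=r.capture('scene')[130:330,180:420]; b=r.capture('side')[200:350,220:400]
cv2.imwrite('pics/g1.png',np.hstack([cv2.resize(a,(400,333)),cv2.resize(b,(400,333))]))
```

```text
0.044560982220019266 15.000051983515732 [ 0.42694473 -0.21105761  0.04660895]
```

View pics/g1.png

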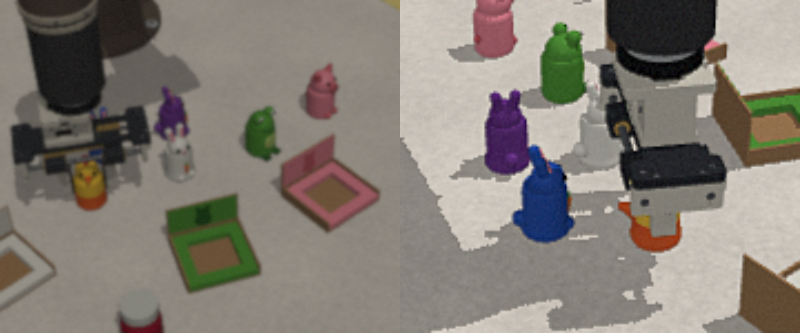

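Chick held (45 mm opening, as expected). I'll lift and carry it.

jog_arm(deltas=[[[-0.6,0,0,1,0],[-0.6,0,0,2.5,0],[-0.6,0,0,3,0],[-0.6,0,0,3,0],[-0.6,0,0,2.5,0],[-0.6,0,0,1,0]]])

```text
time_s: 5.18
tcp_pos: [0.4276, -0.211, 0.1784]
eef_rot: [180.0, 0.2, 161.1]
contact_force: [-0.2, -0.1, -1.4]
gripper_width: 0.0444
gripper_force: 15.0
```

jog_arm(deltas=[[[-0.6,0.6,1.5,0,0.007],[-0.6,0.6,3,0,0.007],[-0.6,0.6,4.5,0,0.007],[-0.6,0.6,4.5,0,0.007],[-0.6,0.6,4.5,0,0.007],[-0.6,0.6,4.5,0,0.007],[-0.6,0.6,4.5,0,0.007],[-0.6,0.6,4.5,0,0.007]]])

```text
time_s: 6.18
tcp_pos: [0.4742, 0.106, 0.1754]
eef_rot: [-179.9, -0.1, 164.4]
contact_force: [1.1, -0.1, -1.2]
gripper_width: 0.0448
gripper_force: 15.0
```

jog_arm(deltas=[[[-0.6,0.6,4.5,0,0.007],[-0.6,0.6,4.5,0,0.007],[-0.6,0.6,4.5,0,0.007],[-0.6,0.6,4.5,0,0.007],[-0.6,0.6,4.5,0,0.007],[-0.6,0.6,4,0,0.007],[-0.6,0.6,3,0,0.007],[-0.6,0.3,1.5,0,0.003]]])

```text
time_s: 7.18
tcp_pos: [0.5189, 0.4157, 0.1744]
eef_rot: [-179.9, -0.1, 167.4]
contact_force: [0.1, 0.2, -0.7]
gripper_width: 0.0444
gripper_force: 15.0
```

jog_arm(deltas=[[[-0.6,0,0,0,0],[-0.6,0,0,-1,0],[-0.6,0,0,-2.5,0],[-0.6,0,0,-2.5,0],[-0.6,0,0,-2,0],[-0.6,0,0,-1,0],[-0.6,0,0,0,0],[-0.6,0,0,0,0]]])

```text
time_s: 8.18
tcp_pos: [0.5204, 0.4142, 0.0875]
eef_rot: [179.9, 0.0, 167.3]
contact_force: [0.1, -0.3, -1.3]
gripper_width: 0.0447
gripper_force: 15.0
```

Run:
```python
from h import *
s=r.get_state(); print(s['gripper_width'],s['tcp_pos'],s['contact_force'])
a=r.capture('scene')[100:260,340:580]; b=r.capture('side')[120:240,190:370]
cv2.imwrite('pics/g2.png',np.hstack([cv2.resize(a,(400,267)),cv2.resize(b,(400,267))]))
```

```text
0.04474698263450307 [0.52038781 0.41416954 0.08745721] [ 0.147149   -0.27881339 -1.31272375]
```

View pics/g2.png

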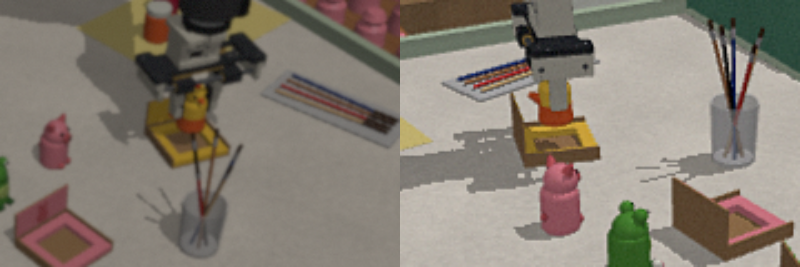

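jog_arm(deltas=[[[-0.6,0,0,-1.2,0],[-0.6,0,0,-1.2,0],[-0.6,0,0,-0.6,0],[-0.6,0,0,-0.4,0],[-0.6,0,0,-0.2,0],[-0.6,0,0,-0.1,0],[-0.6,0,0,0,0],[-0.6,0,0,0,0]]])

```text
time_s: 9.28
tcp_pos: [0.5201, 0.4141, 0.0498]
eef_rot: [180.0, 0.0, 167.3]
contact_force: [0.7, 0.6, -1.3]
gripper_width: 0.0445
gripper_force: 15.0
```

jog_arm(deltas=[[[-0.6,0,0,-0.1,0],[-0.6,0,0,0,0],[-0.6,0,0,0,0]]])

```text
time_s: 9.65
tcp_pos: [0.5201, 0.4141, 0.0496]
eef_rot: [180.0, 0.0, 167.3]
contact_force: [-2.7, -1.3, 6.4]
gripper_width: 0.0445
gripper_force: 15.0
```

jog_arm(deltas=[[[-0.1,0,0,0,0],[0.2,0,0,0,0],[0.6,0,0,0,0],[1,0,0,0,0],[1,0,0,0,0],[1,0,0,1,0],[1,0,0,2,0],[1,0,0,3,0]]])

```text
time_s: 10.65
tcp_pos: [0.5197, 0.4136, 0.109]
eef_rot: [-179.9, -0.0, 167.3]
contact_force: [1.1, 0.5, -0.0]
gripper_width: 0.0873
gripper_force: 0.0
```

jog_arm(deltas=[[[1,0,0,4,0],[1,0,0,3,0],[1,-1.7,-4.2,0,0.114],[1,-1.7,-4.2,0,0.114],[1,-1.7,-4.2,0,0.114],[1,-1.7,-4.2,0,0.114],[1,-1.6,-4.6,0,0.114],[1,0,0,-3,0]]])

```text
time_s: 11.65
tcp_pos: [0.4361, 0.1986, 0.1513]
eef_rot: [179.9, 0.3, -160.0]
contact_force: [-0.4, 1.6, -0.6]
gripper_width: 0.0876
gripper_force: 0.0
```

Run:
```python
from h import *
s=r.get_state(); print(s['tcp_pos'],s['eef_rot'])
a=r.capture('scene')[100:260,340:580]; b=r.capture('side')[120:240,190:370]
cv2.imwrite('pics/g3.png',np.hstack([cv2.resize(a,(400,267)),cv2.resize(b,(400,267))]))
```

```text
[0.43608017 0.1986217  0.15126276] [ 179.85255469    0.310794   -159.99342496]
```

View pics/g3.png

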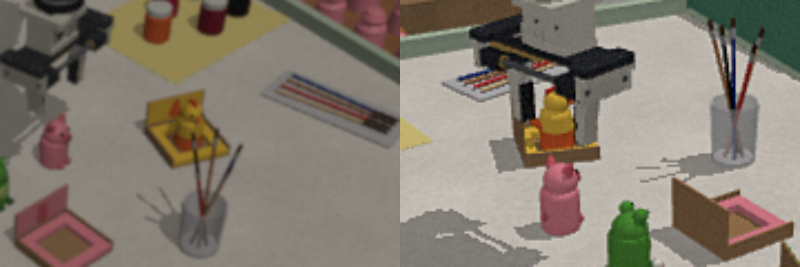

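Chick stands in its pocket facing front. Piglet next.

jog_arm(deltas=[[[1,0,0,0,0],[1,0,0,-2,0],[1,0,0,-3,0],[1,0,0,-3,0],[1,0,0,-2.2,0],[1,0,0,0,0],[1,0,0,0,0],[-0.1,0,0,0,0]]])

```text
time_s: 12.75
tcp_pos: [0.4366, 0.2008, 0.0478]
eef_rot: [179.9, 0.1, -160.0]
contact_force: [0.1, 0.5, -0.3]
gripper_width: 0.0825
gripper_force: 0.0
```

jog_arm(deltas=[[[-0.1,0,0,0,0],[-0.1,0,0,0,0],[-0.5,0,0,0,0],[-0.5,0,0,0,0],[-0.5,0,0,0,0]]])

```text
time_s: 13.38
tcp_pos: [0.436, 0.2, 0.0467]
eef_rot: [-180.0, 0.0, -160.0]
contact_force: [-0.1, -0.6, 2.6]
gripper_width: 0.0473
gripper_force: 15.0
```

jog_arm(deltas=[[[-0.5,0,0,1,0],[-0.5,0,0,2.5,0],[-0.5,0,0,3,0],[-0.5,0,0,3,0],[-0.5,0,0,2.5,0],[-0.5,0,0,1,0]]])

```text
time_s: 14.12
tcp_pos: [0.4364, 0.2004, 0.1784]
eef_rot: [179.9, 0.1, -160.0]
contact_force: [-0.9, 0.0, -1.4]
gripper_width: 0.0478
gripper_force: 15.0
```

jog_arm(deltas=[[[-0.5,1.6,-1,0,-0.024],[-0.5,3,-1.7,0,-0.03],[-0.5,3,-1.7,0,-0.03],[-0.5,3,-1.7,0,-0.03],[-0.5,3,-1.7,0,-0.03],[-0.5,3,-1.7,0,-0.03],[-0.5,1.5,-1,0,-0.018],[-0.5,0,0,0,0]]])

```text
time_s: 15.12
tcp_pos: [0.617, 0.0942, 0.1755]
eef_rot: [-180.0, -0.1, -171.1]
contact_force: [0.4, -0.3, -0.6]
gripper_width: 0.0475
gripper_force: 15.0
```

jog_arm(deltas=[[[-0.5,0,0,-1,0],[-0.5,0,0,-2.5,0],[-0.5,0,0,-2.5,0],[-0.5,0,0,-2,0],[-0.5,0,0,-1,0],[-0.5,0,0,0,0],[-0.5,0,0,0,0]]])

```text
time_s: 16.0
tcp_pos: [0.6174, 0.0954, 0.0874]
eef_rot: [180.0, 0.1, -171.0]
contact_force: [-0.1, -0.0, -0.8]
gripper_width: 0.0474
gripper_force: 15.0
```

Run:
```python
from h import *
a=r.capture('scene')[170:310,280:490]; b=r.capture('side')[150:290,230:440]
cv2.imwrite('pics/g4.png',np.hstack([cv2.resize(a,(400,267)),cv2.resize(b,(400,267))]))
```

```text
(no output)
```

View pics/g4.png

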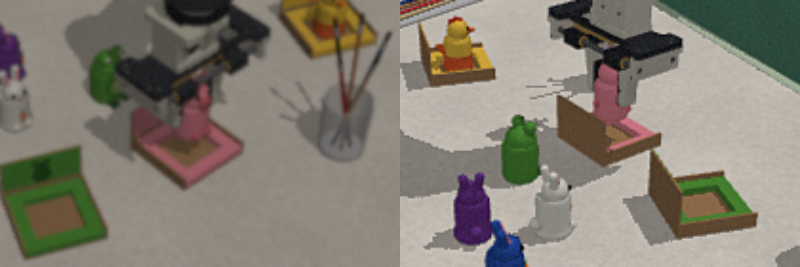

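Piglet is over its pocket (left panel about (190,135)) and the chick stands in its carton. Lowering the piglet.

jog_arm(deltas=[[[-0.5,0,0,-1.2,0],[-0.5,0,0,-1.2,0],[-0.5,0,0,-0.6,0],[-0.5,0,0,-0.4,0],[-0.5,0,0,-0.2,0],[-0.5,0,0,-0.1,0],[-0.5,0,0,-0.1,0],[-0.5,0,0,0,0]]])

```text
time_s: 17.1
tcp_pos: [0.6171, 0.095, 0.0497]
eef_rot: [180.0, 0.0, -171.0]
contact_force: [-2.4, -1.2, 6.0]
gripper_width: 0.0475
gripper_force: 15.0
```

jog_arm(deltas=[[[-0.5,0,0,0,0]]])

```text
time_s: 17.23
tcp_pos: [0.6171, 0.095, 0.0497]
eef_rot: [180.0, 0.0, -171.0]
contact_force: [-3.2, 0.1, 5.0]
gripper_width: 0.0476
gripper_force: 15.0
```

jog_arm(deltas=[[[-0.05,0,0,0,0],[0.2,0,0,0,0],[0.6,0,0,0,0],[1,0,0,0,0],[1,0,0,0,0],[1,0,0,1,0],[1,0,0,2,0],[1,0,0,3,0]]])

```text
time_s: 18.23
tcp_pos: [0.6166, 0.0948, 0.109]
eef_rot: [-180.0, -0.1, -171.0]
contact_force: [-0.1, 0.3, 0.2]
gripper_width: 0.0876
gripper_force: 0.0
```

jog_arm(deltas=[[[1,0,0,4,0],[1,0,0,3,0],[1,-3.5,-3.3,0,-0.019],[1,-3.5,-3.3,0,-0.019],[1,-3.5,-3.3,0,-0.019],[1,-3.5,-3.3,0,-0.019],[1,-3.3,-3.1,0,-0.018],[1,0,0,-3,0]]])

```text
time_s: 19.23
tcp_pos: [0.4436, -0.0693, 0.151]
eef_rot: [179.9, 0.3, -176.5]
contact_force: [1.0, 1.1, -0.8]
gripper_width: 0.0875
gripper_force: 0.0
```

jog_arm(deltas=[[[1,0,0,0,0],[1,0,0,-2,0],[1,0,0,-3,0],[1,0,0,-3,0],[1,0,0,-2.2,0],[1,0,0,0,0],[1,0,0,0,0],[1,0,0,0,0]]])

```text
time_s: 20.23
tcp_pos: [0.445, -0.0677, 0.0477]
eef_rot: [180.0, 0.1, -176.4]
contact_force: [0.3, -0.0, -0.1]
gripper_width: 0.0879
gripper_force: 0.0
```

Run:
```python
from h import *
a=r.capture('scene')[150:290,210:420]; b=r.capture('side')[170:310,210:420]
cv2.imwrite('pics/g5.png',np.hstack([cv2.resize(a,(400,267)),cv2.resize(b,(400,267))]))
```

```text
(no output)
```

View pics/g5.png

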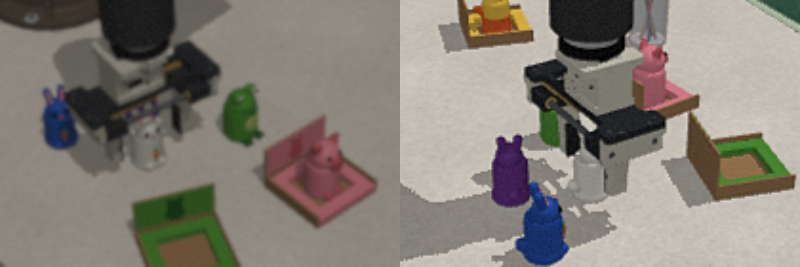

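The fingers straddle the white hare, and the piglet stands in its carton. Gripping.

jog_arm(deltas=[[[-0.2,0,0,0,0],[-0.2,0,0,0,0],[-0.6,0,0,0,0],[-0.6,0,0,0,0],[-0.6,0,0,0,0],[-0.6,0,0,0,0]]])

```text
time_s: 21.08
tcp_pos: [0.4439, -0.0681, 0.0465]
eef_rot: [-180.0, -0.0, -176.4]
contact_force: [0.1, -0.0, -0.2]
gripper_width: 0.0421
gripper_force: 15.0
```

jog_arm(deltas=[[[-0.6,0,0,1,0],[-0.6,0,0,2.5,0],[-0.6,0,0,3,0],[-0.6,0,0,3,0],[-0.6,0,0,2.5,0],[-0.6,0,0,1,0]]])

```text
time_s: 21.82
tcp_pos: [0.4445, -0.0679, 0.1784]
eef_rot: [180.0, 0.2, -176.4]
contact_force: [-0.7, -0.3, -0.6]
gripper_width: 0.0423
gripper_force: 15.0
```

jog_arm(deltas=[[[-0.6,0.7,-2,0,0.019],[-0.6,0.7,-4.2,0,0.019],[-0.6,0.7,-4.2,0,0.019],[-0.6,0.7,-4.2,0,0.019],[-0.6,0.7,-4.2,0,0.019],[-0.6,0.7,-4.2,0,0.019],[-0.6,0.7,-4.2,0,0.019],[-0.6,0.7,-3.7,0,0.019]]])

```text
time_s: 22.82
tcp_pos: [0.4996, -0.3784, 0.1756]
eef_rot: [179.9, -0.1, -167.7]
contact_force: [0.6, 0.2, -1.0]
gripper_width: 0.0424
gripper_force: 15.0
```

jog_arm(deltas=[[[-0.6,0,0,0,0],[-0.6,0,0,-1,0],[-0.6,0,0,-2.5,0],[-0.6,0,0,-2.5,0],[-0.6,0,0,-2,0],[-0.6,0,0,-1,0],[-0.6,0,0,0,0],[-0.6,0,0,0,0]]])

```text
time_s: 23.82
tcp_pos: [0.5005, -0.377, 0.0874]
eef_rot: [-180.0, 0.1, -167.7]
contact_force: [0.5, 0.1, -0.3]
gripper_width: 0.0426
gripper_force: 15.0
```

Run:
```python
from h import *
a=r.capture('scene')[200:340,90:300]; b=r.capture('side')[250:390,300:510]
cv2.imwrite('pics/g6.png',np.hstack([cv2.resize(a,(400,267)),cv2.resize(b,(400,267))]))
```

```text
(no output)
```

View pics/g6.png

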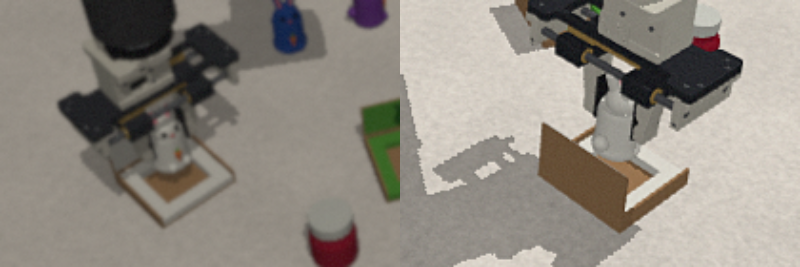

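The hare is over its pocket. Lowering it.

jog_arm(deltas=[[[-0.6,0,0,-1.2,0],[-0.6,0,0,-1.2,0],[-0.6,0,0,-0.6,0],[-0.6,0,0,-0.4,0],[-0.6,0,0,-0.2,0],[-0.6,0,0,-0.1,0],[-0.6,0,0,-0.1,0],[-0.6,0,0,0,0]]])

```text
time_s: 24.92
tcp_pos: [0.5001, -0.3771, 0.0495]
eef_rot: [-180.0, 0.0, -167.7]
contact_force: [-1.8, 0.1, 5.9]
gripper_width: 0.0425
gripper_force: 15.0
```

jog_arm(deltas=[[[-0.6,0,0,0,0]]])

```text
time_s: 25.05
tcp_pos: [0.5001, -0.3771, 0.0495]
eef_rot: [-180.0, 0.0, -167.7]
contact_force: [-1.9, 0.2, 4.5]
gripper_width: 0.0425
gripper_force: 15.0
```

jog_arm(deltas=[[[-0.1,0,0,0,0],[0.2,0,0,0,0],[0.6,0,0,0,0],[1,0,0,0,0],[1,0,0,0,0],[1,0,0,1,0],[1,0,0,2,0],[1,0,0,3,0]]])

```text
time_s: 26.05
tcp_pos: [0.4995, -0.3769, 0.109]
eef_rot: [180.0, -0.1, -167.7]
contact_force: [0.9, -0.5, 0.5]
gripper_width: 0.0874
gripper_force: 0.0
```

jog_arm(deltas=[[[1,0,0,4,0],[1,0,0,3,0],[1,-0.4,4.9,0,0],[1,-0.4,4.9,0,0],[1,-0.4,4.9,0,0],[1,-0.4,4.9,0,0],[1,-0.4,4.9,0,0],[1,-0.4,4.9,0,0]]])

```text
time_s: 27.05
tcp_pos: [0.4759, -0.0815, 0.1795]
eef_rot: [-180.0, 0.1, -167.7]
contact_force: [0.5, 0.9, -0.1]
gripper_width: 0.0878
gripper_force: 0.0
```

jog_arm(deltas=[[[1,-0.4,4.9,0,0],[1,-0.4,4.9,0,0],[1,-0.6,5.3,0,0],[1,0,0,-3,0],[1,0,0,0,0]]])

```text
time_s: 27.68
tcp_pos: [0.4607, 0.068, 0.1478]
eef_rot: [-180.0, -0.2, -167.6]
contact_force: [-0.2, 0.0, -0.1]
gripper_width: 0.0875
gripper_force: 0.0
```

jog_arm(deltas=[[[1,0,0,-2,0],[1,0,0,-3,0],[1,0,0,-3,0],[1,0,0,-2.2,0],[1,0,0,0,0],[1,0,0,0,0]]])

```text
time_s: 28.42
tcp_pos: [0.4629, 0.068, 0.0479]
eef_rot: [180.0, 0.1, -167.7]
contact_force: [0.2, 0.0, 0.6]
gripper_width: 0.0877
gripper_force: 0.0
```

jog_arm(deltas=[[[-0.1,0,0,0,0],[-0.1,0,0,0,0],[-0.5,0,0,0,0],[-0.5,0,0,0,0],[-0.5,0,0,0,0],[-0.5,0,0,0,0]]])

```text
time_s: 29.18
tcp_pos: [0.462, 0.068, 0.0467]
eef_rot: [-180.0, -0.0, -167.7]
contact_force: [-0.7, -0.7, 2.4]
gripper_width: 0.0476
gripper_force: 15.0
```

jog_arm(deltas=[[[-0.5,0,0,1,0],[-0.5,0,0,2.5,0],[-0.5,0,0,3,0],[-0.5,0,0,3,0],[-0.5,0,0,2.5,0],[-0.5,0,0,1,0]]])

```text
time_s: 29.92
tcp_pos: [0.4625, 0.0683, 0.1784]
eef_rot: [179.9, 0.2, -167.7]
contact_force: [-0.0, -0.8, -0.8]
gripper_width: 0.0473
gripper_force: 15.0
```

jog_arm(deltas=[[[-0.5,1.2,-1.2,0,-0.05],[-0.5,2.8,-3.1,0,-0.07],[-0.5,2.8,-3.1,0,-0.07],[-0.5,2.8,-3.1,0,-0.07],[-0.5,2.8,-3.1,0,-0.07],[-0.5,2.8,-3.1,0,-0.07],[-0.5,1.5,-1.5,0,-0.046],[-0.5,0,0,0,0]]])

```text
time_s: 30.92
tcp_pos: [0.629, -0.1152, 0.1749]
eef_rot: [-180.0, -0.1, 166.6]
contact_force: [-0.6, 0.9, 0.5]
gripper_width: 0.0476
gripper_force: 15.0
```

jog_arm(deltas=[[[-0.5,0,0,-1,0],[-0.5,0,0,-2.5,0],[-0.5,0,0,-2.5,0],[-0.5,0,0,-2,0],[-0.5,0,0,-1,0],[-0.5,0,0,0,0],[-0.5,0,0,0,0]]])

```text
time_s: 31.8
tcp_pos: [0.6294, -0.1138, 0.0874]
eef_rot: [180.0, 0.1, 166.8]
contact_force: [-0.0, 0.4, -0.0]
gripper_width: 0.0473
gripper_force: 15.0
```

Run:
```python
from h import *
a=r.capture('scene')[200:340,190:400]; b=r.capture('side')[180:320,300:510]
cv2.imwrite('pics/g7.png',np.hstack([cv2.resize(a,(400,267)),cv2.resize(b,(400,267))]))
```

```text
(no output)
```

View pics/g7.png

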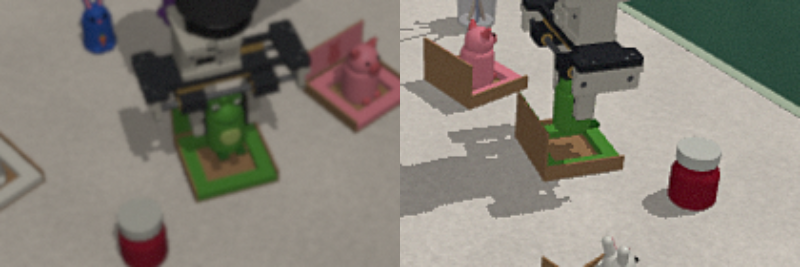

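Frog's toes reach about 31 mm ahead of its centre (pocket half-width 32), so I'll shift it 3.5 mm back before lowering.

jog_arm(deltas=[[[-0.5,-0.34,0.08,0,0],[-0.5,0,0,-1.2,0],[-0.5,0,0,-1.0,0],[-0.5,0,0,-0.5,0],[-0.5,0,0,-0.4,0],[-0.5,0,0,-0.3,0],[-0.5,0,0,-0.1,0],[-0.5,0,0,-0.1,0]]])

```text
time_s: 32.9
tcp_pos: [0.6257, -0.1132, 0.0507]
eef_rot: [180.0, 0.0, 166.8]
contact_force: [0.1, -0.1, -0.2]
gripper_width: 0.0477
gripper_force: 15.0
```

jog_arm(deltas=[[[-0.5,0,0,-0.1,0],[-0.5,0,0,0,0],[-0.5,0,0,0,0]]])

```text
time_s: 33.28
tcp_pos: [0.6257, -0.1132, 0.0497]
eef_rot: [180.0, 0.0, 166.8]
contact_force: [-0.6, 1.5, 0.4]
gripper_width: 0.0477
gripper_force: 15.0
```

jog_arm(deltas=[[[-0.5,0,0,-0.1,0],[-0.5,0,0,0,0],[-0.5,0,0,0,0]]])

```text
time_s: 33.65
tcp_pos: [0.6258, -0.1132, 0.0497]
eef_rot: [180.0, 0.0, 166.8]
contact_force: [-2.3, 0.7, 7.6]
gripper_width: 0.0479
gripper_force: 15.0
```

On the floor at the expected height. Release, then go back to the overview pose to check.

jog_arm(deltas=[[[-0.05,0,0,0,0],[0.2,0,0,0,0],[0.6,0,0,0,0],[1,0,0,0,0],[1,0,0,0,0],[1,0,0,1,0],[1,0,0,2,0],[1,0,0,3,0]]])

```text
time_s: 34.65
tcp_pos: [0.6251, -0.1133, 0.109]
eef_rot: [-180.0, -0.1, 166.8]
contact_force: [-0.2, 0.7, -0.1]
gripper_width: 0.0876
gripper_force: 0.0
```

jog_arm(deltas=[[[1,0,0,4,0],[1,0,0,4,0],[1,0,2,4,0.04],[1,0,2,4,0.04],[1,0,2,4,0.05],[1,0,2,4,0.05],[1,0,2,4,0.05],[1,0,1.3,2,0]]])

```text
time_s: 35.65
tcp_pos: [0.6256, 0.0004, 0.4122]
eef_rot: [180.0, 0.2, -180.0]
contact_force: [0.7, 0.2, 0.3]
gripper_width: 0.088
gripper_force: 0.0
```

jog_arm(deltas=[[[1,0,0,0,0],[1,0,0,0,0]]])

```text
time_s: 35.9
tcp_pos: [0.6251, -0.0004, 0.4082]
eef_rot: [180.0, -0.0, 179.9]
contact_force: [-0.2, -0.7, -0.3]
gripper_width: 0.0874
gripper_force: 0.0
```

Run:
```python
from h import *
i=r.camera_info('wrist'); im=r.capture('wrist')
t=lambda n:cv2.resize(n,(400,300),interpolation=cv2.INTER_CUBIC)
T=[im[92:192,35:168],im[132:242,188:335],im[132:242,322:469],im[80:180,500:633]]
cv2.imwrite('pics/fin.png',np.vstack([np.hstack([t(T[0]),t(T[1])]),np.hstack([t(T[2]),t(T[3])])]))
print(r.get_state()['tcp_pos'],r.get_state()['time_s'])
for k,n,u,v in [("jar","scene",265,335),("pot","scene",459,247)]: pass
cv2.imwrite('pics/scene_end.png',r.capture('scene'))
a,b=cv2.imread('pics/scene0.png'),cv2.imread('pics/scene_end.png')
for k,(x0,x1,y0,y1) in dict(jar=(245,285,300,345),pot=(445,480,205,255)).items(): print(k,cv2.absdiff(a,b)[y0:y1,x0:x1].mean(), cv2.absdiff(a,b)[y0:y1,x0:x1].max())
```

```text
[ 6.25102191e-01 -5.55831634e-04  4.07752271e-01] 35.95
jar 4.3335185185185185 14
pot 3.979619047619048 10
```

View pics/fin.png

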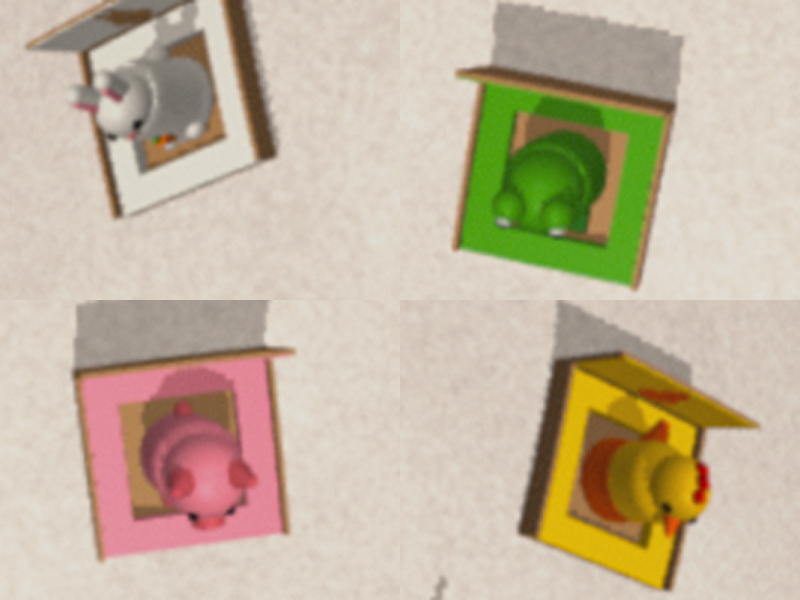

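All four stand in their own pockets facing the open fronts, and the jar and pot have not moved.

```bash
python3 -c "
from plant import r
print(r.close_job())"
```

```text
the job is handed in; nothing more can be done
None
```

I packed the chick, piglet, hare and frog upright in their own cartons, facing out of the open fronts, and handed the job in at about 36 s; the paint jar and brush pot did not move, and the verdict was not shown.

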